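# Nip a pack of grinding wheels in the pack gauge

## Task

Three grey grinding wheels stand apart in the V trough of the pack gauge. Free the clamp knob on the sliding stop, slide the stop up until the three wheels are closed face to face against the sprung pad of the end block, and tighten the knob again while you keep pushing with about 10 to 15 N, so that the pack stays nipped when you let go. The stones are brittle, so never squeeze them hard, and leave the other things on the bench alone.

Things in the scene. Friction and masses are not known exactly. Their poses are not given: they have to be found in the camera images.
- rail: pack gauge, fixed: steel base 110 (x) x 360 (y) x 12 mm with a 45 degree V trough along y (lowest line at x = 0, z = 14 mm, edges at 39 mm). Origin: centre of underside, z up. A fixed steel end block, 72 x 26 mm, 74 high, stands at its +y end with a sprung round pad (1.2 N/mm, 13 mm travel) towards the wheels; the pad's face lies somewhere from y = 93 to 128 mm, not reported: feel for it.
- carriage: sliding stop: grey block 100 (x) x 60 (y) mm, 75 mm high, astride the trough, with a head sloping down to -x (the robot's side) and a bright steel face plate (56 x 50 mm, 25 to 75 mm above the bench) towards +y that pushes the wheels. Origin: at bench height, under the middle of that face; axes as the gauge's. It slides along y with 1 to 2 N when free; the origin travels from y = -110 to +95 mm.
- knob (a joint): angle of the clamp knob in rad, growing clockwise as seen by someone looking at the knob (tightening). Free below about 0.5, biting harder from there, firm from about 1.2, hard stop at 1.7 (other end: 0). At 0 the knob's bar lies along the gauge's y axis.
- knob_grip (a point): grip point on the clamp knob's axis, 26 mm above the sloped head, 10 mm below the knob's top, 33 mm behind the stop's front face, 115 mm above the bench. The knob is a black bar 46 long, 14 thick, 30 mm tall on a 6 mm hub. Axes turn with it: z out along the knob's axis, tilted 35 degrees from vertical to the gauge's -x; y along the bar, x across its thickness.
- wheel_a: grey grinding wheel, 44 mm diameter, 18 mm thick, 65 g, standing on edge in the V trough, axis (its y) along the trough; the one nearest the end block. Origin: its centre, 45 mm above the bench.
- wheel_b: the same kind of wheel, the middle one of the three in the trough. Origin: its centre.
- wheel_c: the same kind of wheel, the one nearest the sliding stop. Origin: its centre.
- spare_wheel: bystander: the same kind of grey wheel lying flat on the bench, 44 mm diameter, 18 mm high. Origin: centre of the underside.
- brown_wheel: bystander: brick-brown abrasive roller standing on end, 36 mm diameter, 24 mm high. Origin: centre of the underside.
- point: bystander: pink mounted grinding point lying along its x, head 24 mm diameter x 30 mm, steel shank 6 mm x 45 mm. Origin: under the joint of head and shank.
- stick: bystander: grey dressing stick 18 x 110 (y) x 18 mm. Origin: centre of the underside.
- spanner: bystander: steel spanner lying along its x. Origin: centre of the underside.
- tray: bystander: open cardboard tray of steel pins 110 x 90 x 35 mm. Origin: centre of the underside.
- oil: bystander: white plastic bottle, 60 mm diameter, 130 mm high. Origin: centre of the underside.
Not all that is in view belongs to the job. What is shaped like the wheel_c but green is not meant. What is shaped like the wheel_a but turquoise is not meant.

How it is judged:
By the outcome, as a careful person would: the job done as asked, in the order asked, and still so for the second after the job is handed in, with the robot touching nothing.
It also fails if it takes over 45 s, if anything falls off the work surface, if the arm or the gripper's body presses on something with over 40 N, if the wrist force passes 120 N, or if a joint passes its speed limit or range.

## Robot

A 6-joint arm with a two-finger parallel gripper is mounted at the origin on the work surface. World frame = base frame: x ahead of the robot, y to its left, z up, the work surface at z = 0. Lengths are in mm, angles in rad, forces in N, time in s.
With the tool pointing down it reaches from about 400 to 925 mm from the base axis. Payload 12.5 kg.
Tool frame: the origin (TCP) lies at the very end of the fingers, on their centre line; the grasp point (between the pads) lies behind it (env.grip_depth is the z of the grasp point in the tool frame, in mm); z points along the fingers, y is the line along which they close (so a half turn about z gives the same grasp; the last joint's range is limited). The gripper opens to 95 mm and grips with 3 to 60 N. Pads are 20 mm wide; open, the fingers measure 119 mm over their backs; the gripper's body (75 mm by 180 mm) begins 59 mm behind the grasp point.
Start: joints at [1.144, 0.491, 1.559, -0, 1.092, -0.106], TCP at [197.062, 593.139, 214.661] pointing down, gripper open.
Joint ranges: [-3.1, 3.1], [-0.84, 2.19], [0.05, 2.79], [-1.13, 4.28], [0.06, 2.93], [-2.69, 2.69]. Speed limits (rad/s): [2.22, 2.22, 2.79, 3.14, 3.14, 3.14].

## Interface

Orientations are given as [roll, pitch, yaw] about the fixed x, y, z axes, in that order (R = Rz(yaw) Ry(pitch) Rx(roll)).
In Python, from cell import env, optics gives the robot as it stands.
- The arm moves only by the tool step_arm, never from a script. Its argument "moves" is a list of rows, each an object of numbers: "tx", "ty", "tz": the shift along the tool's x, y, z in mm; "roll": the turn about the tool's z in rad. In form: [{"tx": .., "ty": .., "tz": .., "roll": ..}, ...]. A call has 1 to 12 rows; each row is the pose to reach, as a shift and turn from the pose commanded when the call began, along the tool's axes at that moment; what a row does not reach only later rows make up. A row lasts 1/12 s, in which the tool goes at most 41.7 mm and 7.16 degrees, less where a joint would pass 70% of its speed; a pose out of reach is approached as far as the arm can. A call with a gripper value outside its range is refused whole. "grip" is the finger opening in mm, from 0 to 95.1, set as the call begins (left out, the last holds). The fingers move at their own pace and stop on an object; the grip force is fixed at half the most. Time passes only in rows, so rows that repeat a pose let the fingers close. It gives the time, the measured TCP pose, the force, the opening and the grip force at its end, in the units of the state.
- env.state(): the state, without advancing time (a new reading comes with each control period).
- optics.read_camera(name): name is "scene" or "top"; returns a dict with "pixels" (480x640x3 uint8, blue, green, red), "mtx" (3x3 intrinsics, pixels), "view" (4x4, takes a point from world to camera coordinates). Camera axes: x right, y down, z forward; pixel columns grow to the right and rows downward; lengths in mm; the calibration is good to about 2 mm. A picture is of the moment at which its call begins. There is no depth.
- env.job_done(): hands the job in; it is judged then, once.
The state is a dict: "t": time; "joints": joint angles; "qvel": joint speeds; "tau": joint torques, N m; "eef_pos": TCP position; "tcp_rot": TCP orientation; "ft_force": force on the tool from outside, world axes, zero at the start; "moment": the same for the moment, N m; "opening": opening from 0.0 (shut) to 1.0 (fully open); "grip_force": force on a finger pad.
Only numpy, scipy, OpenCV 4.12 (cv2) and the standard library are available. Lean on these libraries where they do the work, as an engineer would, in place of code of your own. Each camera call takes 0.05 s, during which the arm holds its last target. There are 200 camera calls.

## Working session

There is one attempt and no reset: what is moved stays moved. The work goes in short steps, Python scripts to look and compute and a tool call to move; the robot and the scene stay as the last step left them, time stands still between calls to the robot, and variables do not carry over. Pictures are saved under pics/ and viewed, at most 10 in all, crops included, and the job is handed in when it is done.

Besides the shell and the picture viewer there is one more tool, called after "Request:" as name([rows], argument=value, ...), one row to a line, values as JSON. step_arm: Moves the arm, as the interface text tells. Its arguments: {"type":"object","properties":{"moves":{"type":"array"},"grip":{"type":"number"}},"required":["moves"]}

```bash
mkdir -p pics; ls
python3 - <<'E'
from cell import env, optics
import cv2, numpy as np
for n in ("scene","top"):
    c=optics.read_camera(n); cv2.imwrite(f"pics/{n}0.png",c["pixels"]); np.savez(f"{n}0.npz",**c)
    print(n,c["mtx"].tolist(),np.round(c["view"],4).tolist())
print(env.state(), env.grip_depth)
E
```

```text
pics
scene [[591.0136971539811, 0.0, 317.68506671436273], [0.0, 591.0136971539811, 243.83256620307498], [0.0, 0.0, 1.0]] [[-0.7592, 0.6505, -0.0195, 419.7372], [0.3611, 0.3961, -0.8442, -92.0736], [-0.5415, -0.648, -0.5357, 1505.7497], [0.0, 0.0, 0.0, 1.0]]
top [[548.3239849459087, 0.0, 318.7685092651117], [0.0, 548.3239849459087, 252.57082734262195], [0.0, 0.0, 1.0]] [[0.0098, -0.9995, 0.0284, -40.1382], [-0.9891, -0.0139, -0.1463, 529.0387], [0.1466, -0.0267, -0.9888, 1087.1228], [0.0, 0.0, 0.0, 1.0]]
{'t': 0.1, 'joints': array([ 1.14443475e+00,  4.91509320e-01,  1.55940055e+00,  3.80738626e-05,
        1.09171439e+00, -1.05592905e-01]), 'qvel': array([ 0.00048106, -0.0008021 , -0.00390306, -0.00042678, -0.00347631,
        0.00019916]), 'tau': array([ 1.92389758e-03, -6.13630342e+01, -2.58608669e+01,  6.93726051e-02,
        4.70219110e-02, -6.71134239e-05]), 'eef_pos': array([196.93257712, 592.92765926, 214.1098051 ]), 'tcp_rot': array([-3.14057036e+00, -1.42308629e-04,  2.82080634e+00]), 'ft_force': array([-0.35971017, -0.19600309,  0.05853908]), 'moment': array([-0.0133805 ,  0.01252565,  0.03452108]), 'grip_force': 0.0, 'opening': 1.0001790288449728} -18.8
```

View pics/scene0.png

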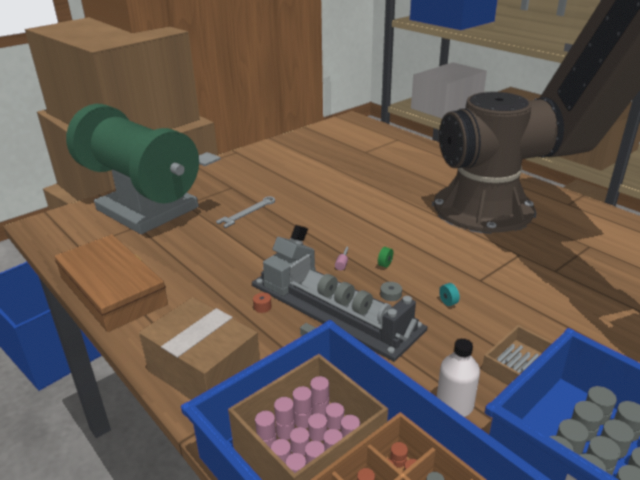

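View pics/top0.png

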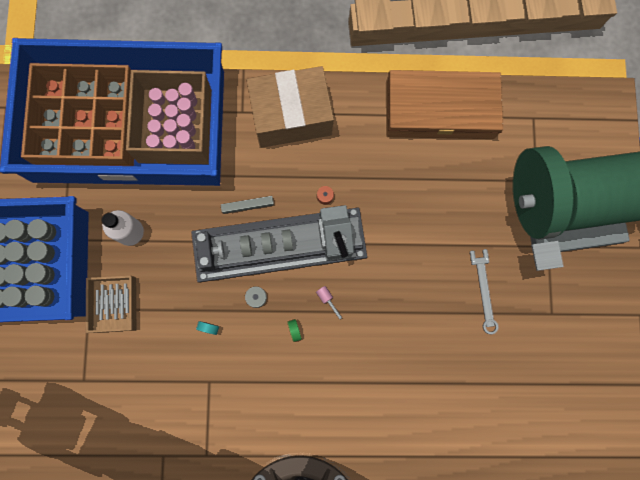

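Run:
```python
import cv2
i=cv2.imread("pics/top0.png")
cv2.imwrite("pics/c1.png",cv2.resize(i[195:345,180:380],None,fx=4,fy=4,interpolation=cv2.INTER_CUBIC))
i=cv2.imread("pics/scene0.png")
cv2.imwrite("pics/c2.png",cv2.resize(i[215:360,240:440],None,fx=4,fy=4,interpolation=cv2.INTER_CUBIC))
```

```text
(no output)
```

View pics/c1.png

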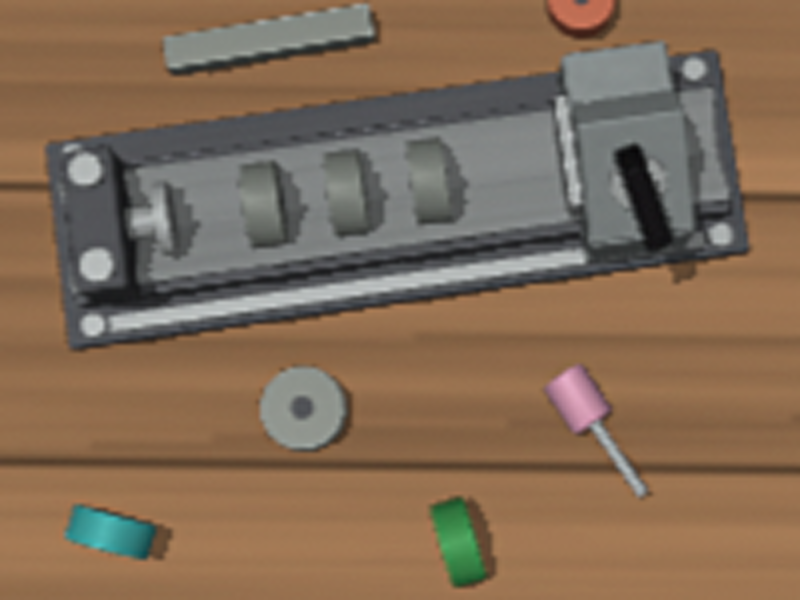

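View pics/c2.png

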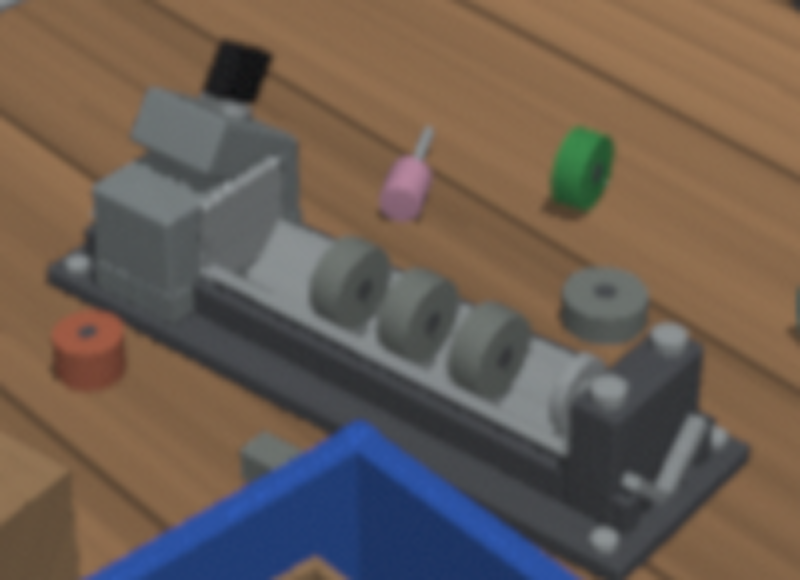

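```bash
cat > h.py <<'E'
import numpy as np, cv2
from scipy.optimize import brentq
def ray(c,uv):
    R,t=c["view"][:3,:3],c["view"][:3,3]
    return -R.T@t, R.T@np.linalg.inv(c["mtx"])@np.r_[uv,1]
def onz(c,uv,z):
    o,d=ray(c,uv); return o+d*(z-o[2])/d[2]
def tri(c1,u1,c2,u2):
    o1,d1=ray(c1,u1); o2,d2=ray(c2,u2)
    s=np.linalg.lstsq(np.c_[d1,-d2],o2-o1,rcond=None)[0]
    a,b=o1+d1*s[0],o2+d2*s[1]; return (a+b)/2,np.linalg.norm(a-b)
def proj(c,p):
    q=c["mtx"]@(c["view"][:3,:3]@p+c["view"][:3,3]); return q[:2]/q[2]
def blob(c,box):
    x0,y0,x1,y1=box; m=np.uint8(c["pixels"][y0:y1,x0:x1].max(2)<32)
    n,l,st,ce=cv2.connectedComponentsWithStats(m); k=1+np.argmax(st[1:,4])
    (_,_),wh,a=cv2.minAreaRect(cv2.findNonZero(np.uint8(l==k)))
    ys,xs=np.where(l==k); v=np.linalg.svd(np.c_[xs-xs.mean(),ys-ys.mean()],full_matrices=False)[2][0]
    return ce[k]+[x0,y0],st[k],v
E
python3 - <<'E'
from h import *
T,S=dict(np.load("top0.npz")),dict(np.load("scene0.npz"))
cr=np.array([[47,142],[74,350],[748,250],[717,50]])/4+[180,195]
C=np.array([onz(T,u,12) for u in cr]); print(C.round(1).tolist(), "centre",C.mean(0))
L=((C[0]+C[1])-(C[2]+C[3]))/2; W=((C[0]+C[3])-(C[1]+C[2]))/2
print("len",np.linalg.norm(L),np.linalg.norm(W),"yaw from L",np.arctan2(-L[0],L[1]),"W",np.arctan2(W[1],W[0]))
cs=np.array([[48,270],[748,450]])/4+[240,215]
print("scene corners",[onz(S,u,12).round(1).tolist() for u in cs])
yaw=np.arctan2(-L[0],L[1]); cy,sy=np.cos(yaw),np.sin(yaw)
G=np.array([[cy,-sy,0],[sy,cy,0],[0,0,1]]); o=C.mean(0)*[1,1,0]
bt,st,v=blob(T,(325,220,355,262)); bs,ss,_=blob(S,(285,220,312,245))
print(bt,st,v,bs,ss)
P,e=tri(T,bt,S,bs); s,c=np.sin(np.radians(35)),np.cos(np.radians(35)); n=G@[-s,0,c]
print("box centre",P,e,"grip",P+5*n,"in gauge",G.T@(P+5*n-o))
f=lambda th:(lambda d:np.degrees(np.arctan2(d[1],d[0])))(proj(T,P-G@[c*np.sin(th)*20,np.cos(th)*20,s*np.sin(th)*20])-proj(T,P))
print("edge angle",np.degrees(np.arctan2(100,33.5)),[(t,f(t).round(1)) for t in (.9,1.1,1.2,1.3,1.4,1.5,1.6,1.7)])
for u in [(262,203),(347,193),(434,182)]: # wheel tops approx
    print("wheel",(G.T@(onz(T,np.array(u)/4+[180,195],62)-o)).round(1))
print("pad",(G.T@(onz(T,np.array((188,222))/4+[180,195],45)-o)).round(1),"face",(G.T@(onz(T,np.array((557,97))/4+[180,195],75)-o)).round(1))
E
```

```text
[[576.7, 233.2, 12.0], [467.3, 214.5, 12.0], [524.5, -136.4, 12.0], [632.1, -120.1, 12.0]] centre [550.13791431  47.79589714  12.        ]
len 356.5573601369159 109.93540714020969 yaw from L 0.15847060800082563 W 0.1596732437453519
scene corners [[633.4, -116.0, 12.0], [473.0, 220.1, 12.0]]
[340.66       244.22666667] [  9  12  14  26 150] [0.33045845 0.94382054] [299.5625     233.04464286] [  8   7  14  13 112]
box centre [535.54813871 -73.8577693  111.41656514] 0.33502957000520106 grip [532.7161917  -74.31034452 115.51232536] in gauge [ -36.47278648 -117.8269346   115.51232536]
edge angle 71.4791505225289 [(0.9, np.float64(41.9)), (1.1, np.float64(54.3)), (1.2, np.float64(60.7)), (1.3, np.float64(67.1)), (1.4, np.float64(73.5)), (1.5, np.float64(79.9)), (1.6, np.float64(86.3)), (1.7, np.float64(92.6))]
wheel [-1.6 67.4 62. ]
wheel [-2.7 24.6 62. ]
wheel [ -3.4 -19.4  62. ]
pad [ -2.9 107.2  45. ] face [ 28.4 -86.5  75. ]
```

Request:
step_arm([
  {"tx": -529, "ty": -527, "tz": -10, "roll": 0.12},
  {"tx": -529, "ty": -527, "tz": -10, "roll": 0.24},
  {"tx": -529, "ty": -527, "tz": -10, "roll": 0.36},
  {"tx": -529, "ty": -527, "tz": -10, "roll": 0.48},
  {"tx": -529, "ty": -527, "tz": -10, "roll": 0.6},
  {"tx": -529, "ty": -527, "tz": -10, "roll": 0.72},
  {"tx": -529, "ty": -527, "tz": -10, "roll": 0.84},
  {"tx": -529, "ty": -527, "tz": -10, "roll": 0.96},
  {"tx": -529, "ty": -527, "tz": -10, "roll": 1.08},
  {"tx": -529, "ty": -527, "tz": -10, "roll": 1.2},
  {"tx": -529, "ty": -527, "tz": -10, "roll": 1.32},
  {"tx": -529, "ty": -527, "tz": -10, "roll": 1.44},
], grip=45)

```text
t: 1.1
eef_pos: [422.3, 144.6, 221.4]
tcp_rot: [3.142, -0.0, 1.375]
ft_force: [0.4, 0.6, -0.0]
opening: 0.471
grip_force: 0.0
```

```bash
cat > go.py <<'E'
# usage: go.py x y z yaw -> tool shifts from the measured pose; "d dx dy dz dyaw" for world deltas
import sys, numpy as np
from cell import env
s=env.state(); p=s["eef_pos"]; yaw=s["tcp_rot"][2]
print("t",round(s["t"],2),"pos",p.round(1),"yaw",round(yaw,3),"j",s["joints"].round(2),"F",s["ft_force"].round(1),"M",s["moment"].round(2),"open",round(s["opening"]*95.1,1),"g",round(s["grip_force"],1))
for a in " ".join(sys.argv[1:]).split(","):
    if not a.strip(): continue
    a=list(map(float,a.split())); d=np.array(a[:3])-p
    c,n=np.cos(yaw),np.sin(yaw)
    print("tx %.1f ty %.1f tz %.1f roll %.3f"%(c*d[0]+n*d[1], n*d[0]-c*d[1], -d[2], -((a[3]-yaw+np.pi)%(2*np.pi)-np.pi)))
E
python3 go.py 532.7 -74.3 180 0.401
```

```text
t 1.1 pos [422.3 144.6 221.4] yaw 1.375 j [0.18 0.23 1.97 0.   0.95 0.38] F [ 0.4  0.6 -0. ] M [-0.06  0.07 -0.02] open 44.8 g 0.0
tx -193.3 ty 150.9 tz 41.4 roll 0.974
```

Request:
step_arm([
  {"tx": -193, "ty": 151, "tz": 10, "roll": 0.12},
  {"tx": -193, "ty": 151, "tz": 10, "roll": 0.24},
  {"tx": -193, "ty": 151, "tz": 20, "roll": 0.36},
  {"tx": -193, "ty": 151, "tz": 30, "roll": 0.48},
  {"tx": -193, "ty": 151, "tz": 40, "roll": 0.6},
  {"tx": -193, "ty": 151, "tz": 40, "roll": 0.72},
  {"tx": -193, "ty": 151, "tz": 40, "roll": 0.84},
  {"tx": -193, "ty": 151, "tz": 40, "roll": 0.97},
  {"tx": -193, "ty": 151, "tz": 40, "roll": 0.97},
  {"tx": -193, "ty": 151, "tz": 40, "roll": 0.97},
])

```text
t: 1.93
eef_pos: [533.6, -71.4, 181.1]
tcp_rot: [-3.141, 0.0, 0.414]
ft_force: [-0.3, 0.4, 0.1]
opening: 0.472
grip_force: 0.0
```

```bash
python3 go.py 532.7 -74.3 102 0.401
python3 - <<'E'
from cell import optics
import cv2
i=optics.read_camera("scene")["pixels"]
cv2.imwrite("pics/c3.png",cv2.resize(i[180:300,220:380],None,fx=4,fy=4,interpolation=cv2.INTER_CUBIC))
E
```

```text
t 1.93 pos [533.6 -71.4 181.1] yaw 0.414 j [-0.26  0.41  1.81  0.    0.92  0.9 ] F [-0.3  0.4  0.1] M [-0.11  0.11 -0.02] open 44.9 g 0.0
tx -2.0 ty 2.3 tz 79.1 roll 0.013
```

View pics/c3.png

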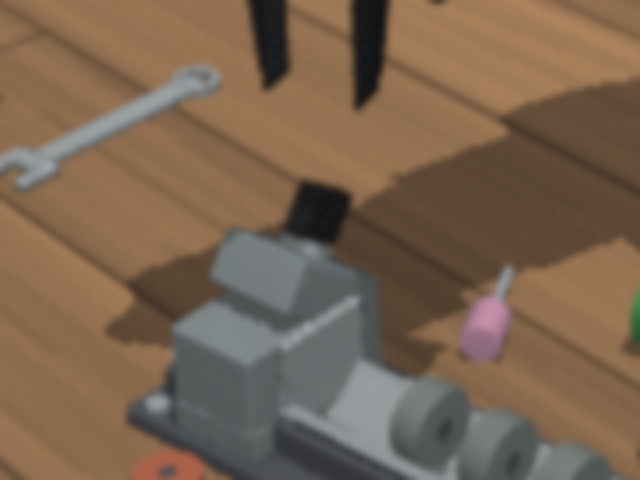

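Request:
step_arm([
  {"tx": -4, "ty": 2, "tz": 20, "roll": 0.01},
  {"tx": -5, "ty": 2, "tz": 40, "roll": 0.01},
  {"tx": -5, "ty": 2, "tz": 60, "roll": 0.01},
  {"tx": -5, "ty": 2, "tz": 72, "roll": 0.01},
  {"tx": -5, "ty": 2, "tz": 80, "roll": 0.01},
  {"tx": -5, "ty": 2, "tz": 80, "roll": 0.01},
])

```text
t: 2.48
eef_pos: [529.4, -74.7, 100.2]
tcp_rot: [-3.14, 0.001, 0.404]
ft_force: [-0.1, -0.4, 0.5]
opening: 0.475
grip_force: 0.0
```

Request:
step_arm([
  {"tx": 0},
  {"tx": 0},
  {"tx": 0},
  {"tx": 0},
  {"tx": 0},
  {"tx": 0},
], grip=5)

```text
validation failed for argument at $.mo...
```

```bash
python3 go.py
```

```text
t 2.48 pos [529.4 -74.7 100.2] yaw 0.404 j [-0.26  0.52  1.9   0.    0.73  0.9 ] F [-0.1 -0.4  0.5] M [-0.03  0.18 -0.  ] open 45.2 g 0.0
```

Request:
step_arm([
  {"tx": 0, "ty": 0, "tz": 0, "roll": 0},
  {"tx": 0, "ty": 0, "tz": 0, "roll": 0},
  {"tx": 0, "ty": 0, "tz": 0, "roll": 0},
  {"tx": 0, "ty": 0, "tz": 0, "roll": 0},
  {"tx": 0, "ty": 0, "tz": 0, "roll": 0},
  {"tx": 0, "ty": 0, "tz": 0, "roll": 0},
], grip=5)

```text
t: 2.98
eef_pos: [530.5, -75.9, 101.9]
tcp_rot: [3.14, -0.001, 0.401]
ft_force: [-0.0, -3.5, 1.8]
opening: 0.165
grip_force: 29.5
```

```bash
python3 go.py
```

```text
t 2.98 pos [530.5 -75.9 101.9] yaw 0.401 j [-0.27  0.51  1.89 -0.    0.73  0.91] F [-0.  -3.5  1.8] M [-1.12 -0.08 -0.04] open 15.7 g 29.5
```

Request:
step_arm([
  {"tx": 0, "ty": 0, "tz": 0, "roll": -0.07},
  {"tx": 0, "ty": 0, "tz": 0, "roll": -0.14},
  {"tx": 0, "ty": 0, "tz": 0, "roll": -0.21},
  {"tx": 0, "ty": 0, "tz": 0, "roll": -0.28},
  {"tx": 0, "ty": 0, "tz": 0, "roll": -0.35},
  {"tx": 0, "ty": 0, "tz": 0, "roll": -0.35},
])

```text
t: 3.48
eef_pos: [530.5, -77.9, 102.5]
tcp_rot: [3.137, 0.001, 0.755]
ft_force: [-5.7, -21.1, 9.7]
opening: 0.195
grip_force: 33.4
```

```bash
python3 go.py
```

```text
t 3.48 pos [530.5 -77.9 102.5] yaw 0.755 j [-0.27  0.51  1.89 -0.    0.73  0.55] F [ -5.7 -21.1   9.7] M [-4.28  0.93 -0.65] open 18.6 g 33.4
```

Request:
step_arm([
  {"tx": -1.7, "ty": 1.8, "tz": -1, "roll": -0.07},
  {"tx": -1.7, "ty": 1.8, "tz": -2, "roll": -0.14},
  {"tx": -1.7, "ty": 1.8, "tz": -2, "roll": -0.21},
  {"tx": -1.7, "ty": 1.8, "tz": -2, "roll": -0.28},
  {"tx": -1.7, "ty": 1.8, "tz": -2, "roll": -0.35},
  {"tx": -1.7, "ty": 1.8, "tz": -2, "roll": -0.35},
])

```text
t: 3.98
eef_pos: [531.5, -80.9, 104.4]
tcp_rot: [3.136, 0.002, 1.105]
ft_force: [-2.1, -23.0, 3.6]
opening: 0.224
grip_force: 32.3
```

```bash
python3 go.py
```

```text
t 3.98 pos [531.5 -80.9 104.4] yaw 1.105 j [-0.27  0.51  1.89 -0.    0.74  0.2 ] F [ -2.1 -23.    3.6] M [-4.74 -0.02 -0.64] open 21.3 g 32.3
```

Request:
step_arm([
  {"tx": -1.8, "ty": 0.9, "tz": 0, "roll": -0.07},
  {"tx": -1.8, "ty": 0.9, "tz": 0, "roll": -0.14},
  {"tx": -1.8, "ty": 0.9, "tz": 0, "roll": -0.21},
  {"tx": -1.8, "ty": 0.9, "tz": 0, "roll": -0.28},
  {"tx": -1.8, "ty": 0.9, "tz": 0, "roll": -0.35},
  {"tx": -1.8, "ty": 0.9, "tz": 0, "roll": -0.4},
  {"tx": -1.8, "ty": 0.9, "tz": 0, "roll": -0.4},
])

```text
t: 4.57
eef_pos: [533.4, -80.6, 105.8]
tcp_rot: [3.132, 0.001, 1.502]
ft_force: [5.6, -0.6, 16.4]
opening: 0.245
grip_force: 31.9
```

```bash
python3 go.py
```

```text
t 4.57 pos [533.4 -80.6 105.8] yaw 1.502 j [-0.27  0.51  1.89  0.    0.74 -0.21] F [ 5.6 -0.6 16.4] M [-0.25 -1.55 -0.57] open 23.3 g 31.9
```

Request:
step_arm([
  {"tx": 2.9, "ty": -0.7, "tz": -1, "roll": 0},
  {"tx": 7.8, "ty": -1.8, "tz": -1, "roll": 0},
  {"tx": 12.7, "ty": -2.9, "tz": -1, "roll": 0},
  {"tx": 17.5, "ty": -4.1, "tz": -1, "roll": 0},
  {"tx": 22.4, "ty": -5.2, "tz": -1, "roll": 0},
  {"tx": 27.3, "ty": -6.3, "tz": -1, "roll": 0},
  {"tx": 32.1, "ty": -7.4, "tz": -1, "roll": 0},
  {"tx": 37.0, "ty": -8.6, "tz": -1, "roll": 0},
  {"tx": 41.9, "ty": -9.7, "tz": -1, "roll": 0},
  {"tx": 46.8, "ty": -10.8, "tz": -1, "roll": 0},
  {"tx": 51.6, "ty": -11.9, "tz": -1, "roll": 0},
  {"tx": 51.6, "ty": -11.9, "tz": -1, "roll": 0},
])

```text
t: 5.57
eef_pos: [524.8, -27.1, 106.1]
tcp_rot: [3.133, -0.0, 1.5]
ft_force: [8.2, 1.9, 7.3]
opening: 0.245
grip_force: 30.0
```

```bash
python3 go.py
python3 - <<'E'
from cell import optics
import cv2
i=optics.read_camera("scene")["pixels"]
cv2.imwrite("pics/c4.png",cv2.resize(i[200:350,240:440],None,fx=4,fy=4,interpolation=cv2.INTER_CUBIC))
E
```

```text
t 5.57 pos [524.8 -27.1 106.1] yaw 1.5 j [-0.18  0.49  1.92  0.    0.72 -0.11] F [8.2 1.9 7.3] M [ 0.32 -1.79 -0.53] open 23.3 g 30.0
```

View pics/c4.png

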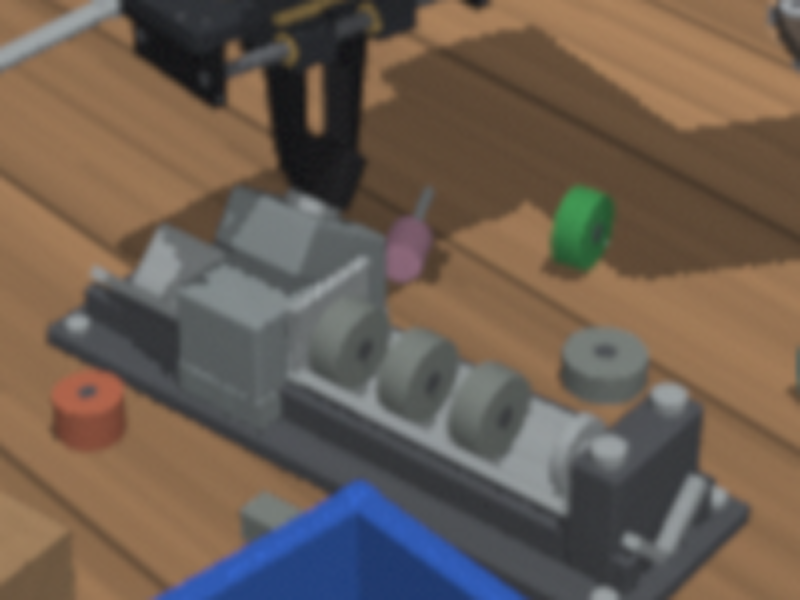

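Request:
step_arm([
  {"tx": 4.9, "ty": -0.4, "tz": 0, "roll": 0},
  {"tx": 9.7, "ty": -1.3, "tz": 0, "roll": 0},
  {"tx": 14.6, "ty": -2.4, "tz": 0, "roll": 0},
  {"tx": 19.5, "ty": -3.5, "tz": 0, "roll": 0},
  {"tx": 24.4, "ty": -4.6, "tz": 0, "roll": 0},
  {"tx": 29.2, "ty": -5.8, "tz": 0, "roll": 0},
  {"tx": 34.1, "ty": -6.9, "tz": 0, "roll": 0},
  {"tx": 39.0, "ty": -8.0, "tz": 0, "roll": 0},
  {"tx": 43.8, "ty": -9.1, "tz": 0, "roll": 0},
  {"tx": 48.7, "ty": -10.3, "tz": 0, "roll": 0},
  {"tx": 53.6, "ty": -11.4, "tz": 0, "roll": 0},
  {"tx": 58.4, "ty": -12.5, "tz": 0, "roll": 0},
])

```text
t: 6.62
eef_pos: [515.6, 31.5, 106.0]
tcp_rot: [3.135, -0.0, 1.5]
ft_force: [3.6, -2.9, 11.3]
opening: 0.244
grip_force: 31.0
```

```bash
python3 go.py
```

```text
t 6.62 pos [515.6  31.5 106. ] yaw 1.5 j [-0.07  0.48  1.94  0.    0.71  0.  ] F [ 3.6 -2.9 11.3] M [-0.64 -1.02 -0.5 ] open 23.2 g 31.0
```

Request:
step_arm([
  {"tx": 2.9, "ty": -0.7, "tz": 0, "roll": 0},
  {"tx": 5.8, "ty": -1.3, "tz": 0, "roll": 0},
  {"tx": 8.8, "ty": -2, "tz": 0, "roll": 0},
  {"tx": 11.7, "ty": -2.7, "tz": 0, "roll": 0},
  {"tx": 14.6, "ty": -3.4, "tz": 0, "roll": 0},
  {"tx": 17.5, "ty": -4.1, "tz": 0, "roll": 0},
  {"tx": 17.5, "ty": -4.1, "tz": 0, "roll": 0},
])

```text
t: 7.2
eef_pos: [512.8, 49.6, 106.0]
tcp_rot: [3.135, -0.001, 1.5]
ft_force: [3.1, 1.1, 11.7]
opening: 0.242
grip_force: 30.8
```

```bash
python3 go.py;  python3 - <<'E'
from cell import optics
import cv2
i=optics.read_camera("scene")["pixels"]
cv2.imwrite("pics/c5.png",cv2.resize(i[200:350,240:440],None,fx=4,fy=4,interpolation=cv2.INTER_CUBIC))
E
```

```text
t 7.2 pos [512.8  49.6 106. ] yaw 1.5 j [-0.03  0.48  1.94  0.    0.71  0.04] F [ 3.1  1.1 11.7] M [ 0.02 -0.99 -0.51] open 23.1 g 30.8
```

View pics/c5.png

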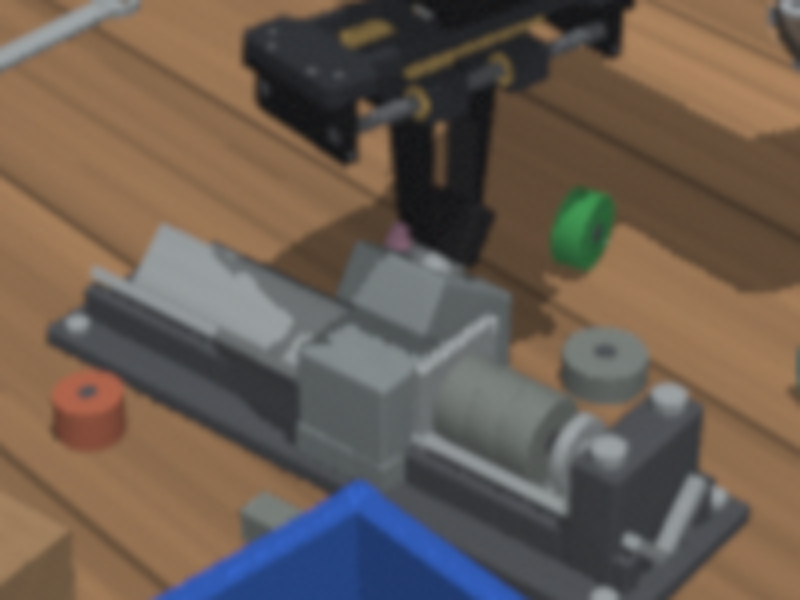

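Request:
step_arm([
  {"tx": 1.9, "ty": -0.5, "tz": 0, "roll": 0},
  {"tx": 3.9, "ty": -0.9, "tz": 0, "roll": 0},
  {"tx": 5.8, "ty": -1.3, "tz": 0, "roll": 0},
  {"tx": 7.8, "ty": -1.8, "tz": 0, "roll": 0},
  {"tx": 7.8, "ty": -1.8, "tz": 0, "roll": 0},
])

```text
t: 7.67
eef_pos: [511.5, 57.4, 106.1]
tcp_rot: [3.135, -0.001, 1.5]
ft_force: [3.7, 0.4, 11.2]
opening: 0.244
grip_force: 30.9
```

Request:
step_arm([
  {"tx": 1.5, "ty": -0.3, "tz": 0, "roll": 0},
  {"tx": 2.9, "ty": -0.7, "tz": 0, "roll": 0},
  {"tx": 2.9, "ty": -0.7, "tz": 0, "roll": 0},
])

```text
t: 7.92
eef_pos: [511.1, 60.2, 106.1]
tcp_rot: [3.135, -0.001, 1.5]
ft_force: [4.8, -1.0, 11.8]
opening: 0.245
grip_force: 30.9
```

Request:
step_arm([
  {"tx": 1.5, "ty": -0.3, "tz": 0, "roll": 0},
  {"tx": 2.9, "ty": -0.7, "tz": 0, "roll": 0},
  {"tx": 2.9, "ty": -0.7, "tz": 0, "roll": 0},
])

```text
t: 8.17
eef_pos: [510.7, 62.8, 106.1]
tcp_rot: [3.135, -0.0, 1.5]
ft_force: [4.9, -3.8, 11.6]
opening: 0.243
grip_force: 31.0
```

Request:
step_arm([
  {"tx": 1.5, "ty": -0.3, "tz": 0, "roll": 0},
  {"tx": 2.9, "ty": -0.7, "tz": 0, "roll": 0},
  {"tx": 2.9, "ty": -0.7, "tz": 0, "roll": 0},
])

```text
t: 8.42
eef_pos: [510.2, 65.5, 106.1]
tcp_rot: [3.135, 0.0, 1.5]
ft_force: [4.0, -7.7, 11.1]
opening: 0.245
grip_force: 31.0
```

Request:
step_arm([
  {"tx": 1.5, "ty": -0.3, "tz": 0, "roll": 0},
  {"tx": 2.9, "ty": -0.7, "tz": 0, "roll": 0},
  {"tx": 3.9, "ty": -0.9, "tz": 0, "roll": 0},
  {"tx": 3.9, "ty": -0.9, "tz": 0, "roll": 0},
  {"tx": 3.9, "ty": -0.9, "tz": 0, "roll": 0},
])

```text
t: 8.83
eef_pos: [509.7, 69.0, 106.1]
tcp_rot: [3.135, 0.001, 1.5]
ft_force: [4.4, -11.0, 11.2]
opening: 0.247
grip_force: 31.2
```

```bash
python3 go.py
```

```text
t 8.83 pos [509.7  69.  106.1] yaw 1.5 j [ 0.01  0.48  1.95 -0.    0.71  0.08] F [  4.4 -11.   11.2] M [-2.24 -1.11 -0.55] open 23.5 g 31.2
```

Request:
step_arm([
  {"tx": 0.5, "ty": -0.1, "tz": 0, "roll": 0.05},
  {"tx": 0.7, "ty": -0.1, "tz": 0, "roll": 0.1},
  {"tx": 0.7, "ty": -0.1, "tz": 0, "roll": 0.1},
])

```text
t: 9.08
eef_pos: [509.5, 69.5, 106.2]
tcp_rot: [3.135, 0.0, 1.398]
ft_force: [1.6, -12.3, 14.1]
opening: 0.23
grip_force: 33.1
```

Request:
step_arm([
  {"tx": 0, "ty": 0, "tz": 0, "roll": 0.05},
  {"tx": 0, "ty": 0, "tz": 0, "roll": 0.1},
  {"tx": 0, "ty": 0, "tz": 0, "roll": 0.1},
])

```text
t: 9.33
eef_pos: [508.6, 69.7, 105.9]
tcp_rot: [3.137, 0.0, 1.299]
ft_force: [0.3, -11.1, 11.5]
opening: 0.232
grip_force: 30.9
```

Request:
step_arm([
  {"tx": 0.5, "ty": -0.2, "tz": 0, "roll": 0.05},
  {"tx": 0.8, "ty": -0.3, "tz": 0, "roll": 0.1},
  {"tx": 0.8, "ty": -0.3, "tz": 0, "roll": 0.1},
])

```text
t: 9.58
eef_pos: [508.1, 70.7, 105.7]
tcp_rot: [3.138, -0.0, 1.199]
ft_force: [-1.3, -9.2, 11.4]
opening: 0.228
grip_force: 29.4
```

Request:
step_arm([
  {"tx": 0.2, "ty": -0.1, "tz": 0, "roll": 0.05},
  {"tx": 0.4, "ty": -0.2, "tz": 0, "roll": 0.1},
  {"tx": 0.4, "ty": -0.2, "tz": 0, "roll": 0.1},
])

```text
t: 9.83
eef_pos: [507.0, 70.8, 105.6]
tcp_rot: [3.14, 0.001, 1.099]
ft_force: [-6.3, -14.0, 15.5]
opening: 0.219
grip_force: 30.0
```

Request:
step_arm([
  {"tx": -0.2, "ty": -0.3, "tz": 0, "roll": 0.05},
  {"tx": -0.3, "ty": -0.6, "tz": 0, "roll": 0.1},
  {"tx": -0.3, "ty": -0.6, "tz": 0, "roll": 0.1},
])

```text
t: 10.08
eef_pos: [505.8, 70.7, 105.7]
tcp_rot: [3.14, 0.002, 0.999]
ft_force: [-8.4, -14.3, 18.6]
opening: 0.209
grip_force: 30.1
```

Request:
step_arm([
  {"tx": 0, "ty": 0, "tz": 0, "roll": 0.05},
  {"tx": 0, "ty": 0, "tz": 0, "roll": 0.1},
  {"tx": 0, "ty": 0, "tz": 0, "roll": 0.1},
])

```text
t: 10.33
eef_pos: [504.9, 71.0, 105.6]
tcp_rot: [-3.141, 0.002, 0.899]
ft_force: [-12.2, -13.1, 21.2]
opening: 0.212
grip_force: 30.6
```

Request:
step_arm([
  {"tx": -0.4, "ty": -0.7, "tz": -0.7, "roll": 0.05},
  {"tx": -0.7, "ty": -1.3, "tz": -1.5, "roll": 0.1},
  {"tx": -0.7, "ty": -1.3, "tz": -1.5, "roll": 0.1},
])

```text
t: 10.58
eef_pos: [503.6, 71.4, 106.2]
tcp_rot: [-3.141, 0.003, 0.799]
ft_force: [-6.9, -11.6, 5.9]
opening: 0.205
grip_force: 29.5
```

Request:
step_arm([
  {"tx": 0, "ty": 0, "tz": 0, "roll": 0.05},
  {"tx": 0, "ty": 0, "tz": 0, "roll": 0.1},
  {"tx": 0, "ty": 0, "tz": 0, "roll": 0.1},
])

```text
t: 10.83
eef_pos: [502.7, 71.7, 106.3]
tcp_rot: [-3.14, 0.004, 0.699]
ft_force: [-11.5, -7.4, 12.3]
opening: 0.193
grip_force: 29.5
```

Request:
step_arm([
  {"tx": -0.2, "ty": -0.6, "tz": -0.4, "roll": 0.05},
  {"tx": -0.3, "ty": -1.2, "tz": -0.8, "roll": 0.1},
  {"tx": -0.3, "ty": -1.2, "tz": -0.8, "roll": 0.1},
])

```text
t: 11.08
eef_pos: [501.6, 72.4, 106.7]
tcp_rot: [-3.14, 0.004, 0.599]
ft_force: [-11.6, -8.5, 7.2]
opening: 0.186
grip_force: 29.2
```

Request:
step_arm([
  {"tx": -0.2, "ty": -0.4, "tz": -0.3, "roll": 0.05},
  {"tx": -0.4, "ty": -0.7, "tz": -0.5, "roll": 0.1},
  {"tx": -0.4, "ty": -0.7, "tz": -0.5, "roll": 0.1},
])

```text
t: 11.33
eef_pos: [500.7, 73.0, 106.9]
tcp_rot: [-3.14, 0.005, 0.499]
ft_force: [-9.5, -5.2, 2.7]
opening: 0.181
grip_force: 29.1
```

```bash
python3 go.py
```

```text
t 11.33 pos [500.7  73.  106.9] yaw 0.499 j [ 0.01  0.47  1.96 -0.    0.71  1.09] F [-9.5 -5.2  2.7] M [-1.08  1.63  0.46] open 17.2 g 29.1
```

Request:
step_arm([
  {"tx": -0.1, "ty": -0.8, "tz": 0, "roll": 0.05},
  {"tx": -0.1, "ty": -1.4, "tz": 0, "roll": 0.1},
  {"tx": -0.1, "ty": -1.4, "tz": 0, "roll": 0.1},
])

```text
t: 11.58
eef_pos: [500.2, 74.0, 106.7]
tcp_rot: [-3.141, 0.005, 0.399]
ft_force: [-8.0, -6.4, -0.8]
opening: 0.178
grip_force: 29.0
```

Request:
step_arm([
  {"tx": -0.1, "ty": -0.3, "tz": 0, "roll": 0.05},
  {"tx": -0.1, "ty": -0.6, "tz": 0, "roll": 0.1},
  {"tx": -0.1, "ty": -0.6, "tz": 0, "roll": 0.1},
])

```text
t: 11.83
eef_pos: [499.8, 74.8, 106.7]
tcp_rot: [-3.141, 0.005, 0.299]
ft_force: [-8.6, -3.8, -0.0]
opening: 0.175
grip_force: 29.6
```

```bash
python3 go.py
```

```text
t 11.83 pos [499.8  74.8 106.7] yaw 0.299 j [ 0.02  0.47  1.96 -0.    0.71  1.29] F [-8.6 -3.8 -0. ] M [-0.77  1.31  0.51] open 16.6 g 29.6
```

Request:
step_arm([
  {"tx": 0.2, "ty": -0.7, "tz": 0, "roll": 0.05},
  {"tx": 0.3, "ty": -1.2, "tz": 0, "roll": 0.1},
  {"tx": 0.3, "ty": -1.2, "tz": 0, "roll": 0.15},
  {"tx": 0.3, "ty": -1.2, "tz": 0, "roll": 0.15},
])

```text
t: 12.17
eef_pos: [499.4, 76.2, 106.3]
tcp_rot: [-3.141, 0.006, 0.149]
ft_force: [-9.4, -2.8, -4.9]
opening: 0.174
grip_force: 30.3
```

```bash
python3 go.py
```

```text
t 12.17 pos [499.4  76.2 106.3] yaw 0.149 j [ 0.02  0.47  1.96 -0.    0.71  1.44] F [-9.4 -2.8 -4.9] M [-0.59  1.3   0.53] open 16.5 g 30.3
```

Request:
step_arm([
  {"tx": 0, "ty": 0, "tz": 0, "roll": 0},
  {"tx": 0, "ty": 0, "tz": 0, "roll": 0},
  {"tx": 0, "ty": 0, "tz": 0, "roll": 0},
  {"tx": 0, "ty": 0, "tz": 0, "roll": 0},
  {"tx": 0, "ty": 0, "tz": -20, "roll": 0},
  {"tx": 0, "ty": 0, "tz": -50, "roll": 0},
  {"tx": 0, "ty": 0, "tz": -90, "roll": 0},
  {"tx": -40, "ty": 0, "tz": -130, "roll": 0},
  {"tx": -80, "ty": 0, "tz": -140, "roll": 0},
  {"tx": -100, "ty": 0, "tz": -140, "roll": 0},
  {"tx": -100, "ty": 0, "tz": -140, "roll": 0},
], grip=45)

```text
t: 13.08
eef_pos: [398.9, 61.2, 248.7]
tcp_rot: [3.141, -0.001, 0.151]
ft_force: [0.9, 0.5, 0.0]
opening: 0.471
grip_force: 0.0
```

```bash
python3 go.py
python3 - <<'E'
from cell import optics
import cv2, numpy as np
a=[]
for n,(x,y) in (("scene",(280,215)),("top",(190,200))):
    c=optics.read_camera(n); np.savez(n+"1.npz",**c)
    cv2.imwrite(f"pics/{n}1.png",c["pixels"])
    a.append(cv2.resize(c["pixels"][y:y+100,x:x+150],None,fx=5,fy=3*5/5*1.0 if 0 else 3,interpolation=cv2.INTER_CUBIC) if 0 else cv2.resize(c["pixels"][y:y+100,x:x+150],None,fx=3,fy=3,interpolation=cv2.INTER_CUBIC))
cv2.imwrite("pics/c6.png",np.vstack(a))
E
```

```text
t 13.08 pos [398.9  61.2 248.7] yaw 0.151 j [-0.01  0.13  2.01  0.    1.    1.41] F [0.9 0.5 0. ] M [-0.04  0.04  0.01] open 44.8 g 0.0
```

View pics/c6.png

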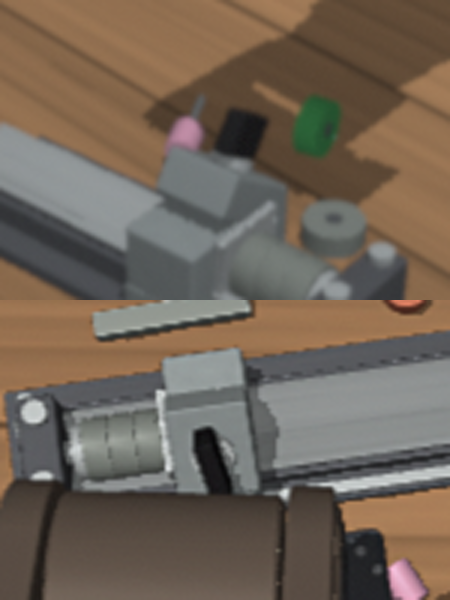

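Run:
```python
from h import *
T,S=dict(np.load("top1.npz")),dict(np.load("scene1.npz"))
yaw=.159; cy,sy=np.cos(yaw),np.sin(yaw); G=np.array([[cy,-sy,0],[sy,cy,0],[0,0,1]]); o=np.array([550.1,47.8,0])
s,c=np.sin(np.radians(35)),np.cos(np.radians(35))
bs,ss,_=blob(S,(348,245,372,272)); print(bs,ss)
# scene ray meets the knob's plane of travel (gauge x of box centre from first fix)
O,D=ray(S,bs); O,D=G.T@(O-o),G.T@D; q=O+D*((-36.5+5*s)-O[0])/D[0]; print("gauge box centre",q,"face y",q[1]+33)
P=G@q+o
f=lambda th:(lambda d:np.degrees(np.arctan2(d[1],d[0])))(proj(T,P-G@[c*np.sin(th)*20,np.cos(th)*20,s*np.sin(th)*20])-proj(T,P))
t=T["pixels"][338//1-0:0] if 0 else None
m=np.uint8(T["pixels"][235:263,250:272].max(2)<32); 
for r in range(0,28): 
    x=np.where(m[r])[0]; print(235+r,x.min()+250 if len(x) else "",x.max()+250 if len(x) else "",end=" | ")
print([(t,f(t).round(1)) for t in (1.1,1.2,1.3,1.4,1.5)])
```

```text
[362.12765957 260.09574468] [ 9  9 11 13 94]
gauge box centre [-33.63211782  40.85740774 111.75698998] face y 73.8574077397385
235   | 236   | 237   | 238   | 239   | 240   | 241   | 242   | 243 258 260 | 244 255 260 | 245 255 261 | 246 255 261 | 247 255 261 | 248 255 262 | 249 255 262 | 250 255 262 | 251 256 263 | 252 256 263 | 253 256 263 | 254 257 264 | 255 257 264 | 256 258 264 | 257 258 265 | 258 258 265 | 259 259 266 | 260 259 266 | 261 259 266 | 262 260 266 | [(1.1, np.float64(50.8)), (1.2, np.float64(56.8)), (1.3, np.float64(62.9)), (1.4, np.float64(69.2)), (1.5, np.float64(75.5))]
```

Run:
```python
from h import *
import numpy as np
T0,T=dict(np.load("top0.npz")),dict(np.load("top1.npz"))
yaw=.159; cy,sy=np.cos(yaw),np.sin(yaw); G=np.array([[cy,-sy,0],[sy,cy,0],[0,0,1]]); o=np.array([550.1,47.8,0])
g=lambda c,u,z:(G.T@(onz(c,np.array(u),z)-o)).round(1)
print("face now",g(T,(244.3,231.7),75),"was",g(T0,(180+557/4,195+97/4),75),"pad0",g(T0,(180+180/4,195+195/4),60))
a=cv2.resize(T0["pixels"][225:275,195:265],None,fx=8,fy=6); b=cv2.resize(T["pixels"][225:275,195:265],None,fx=8,fy=6)
cv2.imwrite("pics/c7.png",np.vstack([a,b])[:600])
```

```text
face now [24.7 65.1 75. ] was [ 28.4 -86.6  75. ] pad0 [  8.8 107.7  60. ]
```

View pics/c7.png

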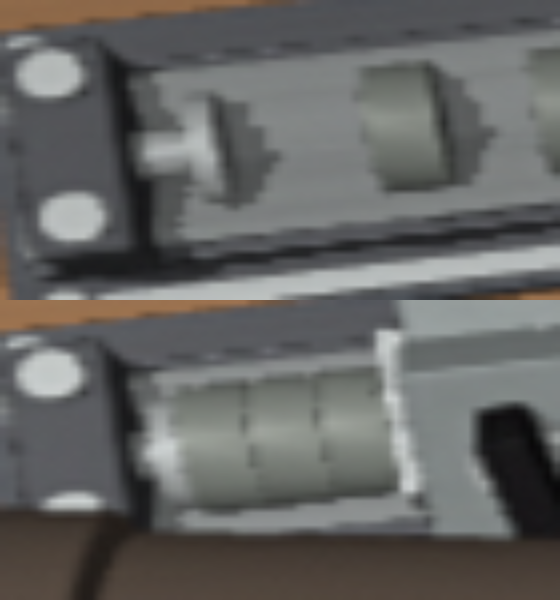

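```bash
python3 -c "
from cell import env
print(env.job_done())"
```

```text
the job is handed in; nothing more can be done
None
```

The job is handed in: the three wheels are closed face to face, pushed up at about 12 N (pad about 10 mm in) and still nipped after I let go, with the knob tight again at about 1.4 rad; the push on the stop eased to 3–6 N over the last part of the tightening, and no verdict came back.

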